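Regroup mixed-up spice tins in twin trays

TASK

The tins in the three cardboard twin trays have been mixed up: every tray holds two different kinds. Swap tins between the trays until each tray holds two tins of the same kind (two square, two round, two oblong; any kind in any tray), standing one in each cell, using the empty dark rubber mat to park a tin on the way. The tins are filled: keep them upright at all times and set them down rather than drop them.

Things in the scene. Friction and masses are not known exactly. Their poses are not given: they have to be found in the camera images.
- square_1: One of two identical square tins, 54 x 54 mm seen from above, 84 mm tall, about 160 g each; plain bare tinplate with a stepped push-on lid, smooth upright sides. Origin at the centre of its underside, z up; x and y square to its sides; at the start within 0.12 rad of its tray's axes (or half a turn from them). Starts upright in a tray cell, roughly centred.
- square_2: One of two identical square tins, 54 x 54 mm seen from above, 84 mm tall, about 160 g each; plain bare tinplate with a stepped push-on lid, smooth upright sides. Origin at the centre of its underside, z up; x and y square to its sides; at the start within 0.12 rad of its tray's axes (or half a turn from them). Starts upright in a tray cell, roughly centred.
- round_1: One of two identical round tins, 56 mm in diameter, 70 mm tall, about 130 g each; plain bare tinplate with a stepped push-on lid, smooth upright sides. Origin at the centre of its underside, z up. Starts upright in a tray cell, roughly centred.
- round_2: One of two identical round tins, 56 mm in diameter, 70 mm tall, about 130 g each; plain bare tinplate with a stepped push-on lid, smooth upright sides. Origin at the centre of its underside, z up. Starts upright in a tray cell, roughly centred.
- oblong_1: One of two identical oblong flat tins, 58 mm (its x) by 34 mm (its y) seen from above, 78 mm tall, about 120 g each; plain bare tinplate with a stepped push-on lid, smooth upright sides. Origin at the centre of its underside, z up; x and y square to its sides; at the start within 0.12 rad of its tray's axes (or half a turn from them). Starts upright in a tray cell, roughly centred.
- oblong_2: One of two identical oblong flat tins, 58 mm (its x) by 34 mm (its y) seen from above, 78 mm tall, about 120 g each; plain bare tinplate with a stepped push-on lid, smooth upright sides. Origin at the centre of its underside, z up; x and y square to its sides; at the start within 0.12 rad of its tray's axes (or half a turn from them). Starts upright in a tray cell, roughly centred.
- tray_a: One of three identical cardboard twin trays, fixed, outside 160 (its x) by 82 (its y) mm, 28 mm high, walls and floor 4 mm. A divider of wall height makes two cells of 74 x 74 mm, centred at x = +39 and -39 mm, y = 0. Origin at the centre of its underside, z up. At the start each cell holds a tin, two different kinds; grip them across the tray's short way, above its walls.
- tray_b: One of three identical cardboard twin trays, fixed, outside 160 (its x) by 82 (its y) mm, 28 mm high, walls and floor 4 mm. A divider of wall height makes two cells of 74 x 74 mm, centred at x = +39 and -39 mm, y = 0. Origin at the centre of its underside, z up. At the start each cell holds a tin, two different kinds; grip them across the tray's short way, above its walls.
- tray_c: One of three identical cardboard twin trays, fixed, outside 160 (its x) by 82 (its y) mm, 28 mm high, walls and floor 4 mm. A divider of wall height makes two cells of 74 x 74 mm, centred at x = +39 and -39 mm, y = 0. Origin at the centre of its underside, z up. At the start each cell holds a tin, two different kinds; grip them across the tray's short way, above its walls.
- mat: Dark grey square rubber filling mat, fixed, 130 x 130 mm, 8 mm thick, flat and empty at the start: a free spot to stand a tin on. Origin at the centre of its underside, top face at z = +8 mm.

How it is judged:
By the outcome, as a careful person would: the job done as asked, in the order asked, and still so for the second after the job is handed in, with the robot touching nothing.
It also fails if it takes over 128 s, if anything falls off the work surface, if the arm or the gripper's body presses on something with over 40 N, if the wrist force passes 120 N, or if a joint passes its speed limit or range.

ROBOT

A 6-joint arm with a two-finger parallel gripper is mounted at the origin on the work surface. World frame = base frame: x ahead of the robot, y to its left, z up, the work surface at z = 0. Lengths are in mm, angles in rad, forces in N, time in s.
With the tool pointing down it reaches from about 375 to 750 mm from the base axis. Payload 9 kg.
Tool frame: the origin (TCP) lies at the centre of the arm's flange, where the gripper is bolted on; the fingertips stand 173 mm ahead of it and the grasp point (between the pads) lies r.grip_point_offset ahead of it (r.grip_point_offset is the distance from the TCP to the grasp point, in mm); z points along the fingers, x is the direction in which the jaws open and shut, and the axes are right-handed (so a half turn about z gives the same grasp; the last joint's range is limited). The gripper opens to 85 mm and grips with 20 to 120 N. Pads are 22 mm wide; open, the fingers measure 114 mm over their backs; the gripper's body (76 mm by 85 mm) begins 54 mm behind the grasp point. The pads swing forward as they close: fully open they stand 13 mm farther back than shut.
Start: joints at [0.935, 0.104, 0.097, 1.564, 0, 1.353], TCP at [243.448, 548.407, 404.731] pointing down, gripper open.
Joint ranges: [-2.99, 2.99], [-0.84, 1.86], [-1.1, 1.16], [-1.84, 2.11], [-1.51, 1.56], [-3.14, 3.14]. Speed limits (rad/s): [2.22, 2.22, 2.57, 3.14, 3.14, 3.14].

INTERFACE

Orientations are given as [roll, pitch, yaw] about the fixed x, y, z axes, in that order (R = Rz(yaw) Ry(pitch) Rx(roll)).
In Python, from cell import r, imaging, workorder, boxes_of gives the robot as it stands.
- The arm moves only by the tool jog_arm, never from a script. Its argument "commands" is a list of rows, each an object of numbers: "x", "y", "z": the shift along the tool's x, y, z as a fraction of full scale; "ax", "ay", "az": the turn, a rotation vector about the tool's x, y, z as a fraction of full scale; "claw": the closure, from 0 (fully open) to 1 (shut). A call has 1 to 8 rows; each row is the pose to reach, as a shift and turn from the pose commanded when the call began, along the tool's axes at that moment; what a row does not reach only later rows make up. Full scale, the value 1, is 12 cm for a shift and 60 degrees for a turn. A row lasts 1/12 s, in which the tool goes at most 41.7 mm and 7.16 degrees, less where a joint would pass 70% of its speed; a pose out of reach is approached as far as the arm can. A call with a number of a shift or a turn outside -1 to 1 is refused whole. A call with a gripper value outside its range is refused whole. The fingers move at their own pace and stop on an object; "squeeze" is the grip in N (left out, the last holds). Time passes only in rows, so rows that repeat a pose let the fingers close. It gives the time, the measured TCP pose, the force and the opening at its end, in the units of the state.
- r.observe(): the state, without advancing time (a new reading comes with each control period).
- imaging.get_image(name): name is "scene" or "top" or "wrist"; returns the picture (420x560x3 uint8, red, green, blue); there is no depth.
- imaging.get_calibration(name): a dict with "intrinsics" (3x3 intrinsics, pixels), "D" ([k1, k2, p1, p2, k3] as OpenCV has them; the pictures are not rectified), "view" (4x4, takes a point from world to camera coordinates); the wrist camera has in their place "T_tool_cam" (4x4, takes a point from camera to tool coordinates, whose origin is the TCP and whose axes are the tool frame's). Camera axes: x right, y down, z forward; pixel columns grow to the right and rows downward; lengths in mm; the calibration is good to about 2 mm. A picture is of the moment at which its call begins: read the wrist's pose just before it. get_calibration takes no time and is no camera call.
- workorder.sign_off(): hands the job in, once; it reports no verdict.
Trained networks look in the newest picture that a camera, given by its name, has taken for a name from the list of things; names that differ only in an ending like _2 or _b are one class to them, and where a whole thing is asked for, a point or a joint stands for the part that bears it (a point fixed in the world has none). Each returns a list of dicts, best first, with "conf" (0 to 1); they miss things now and then, are a little off and sometimes report something else, mostly with a low value. They report only what shows in the picture. A call takes as long as a camera call.
- boxes_of(name, camera): "point" ([x, y, z] in mm, in world coordinates, good to about 4 mm: the middle of the surface that is visible of it).
The state is a dict: "clock": time; "joints": joint angles; "joint_vel": joint speeds; "joint_efforts": joint torques, N m; "tcp_pos": TCP position; "tool_rot": TCP orientation; "contact_force": force on the tool from outside, world axes, zero at the start; "ft_torque": the same for the moment, N m; "width": finger opening in mm.
Only numpy, scipy, OpenCV 4.12 (cv2) and the standard library are available. Lean on these libraries where they do the work, as an engineer would, in place of code of your own. Each camera call takes 0.05 s, during which the arm holds its last target. There are 200 camera calls.

## Working session

There is one attempt and no reset: what is moved stays moved. The work goes in short steps, Python scripts to look and compute and a tool call to move; the robot and the scene stay as the last step left them, time stands still between calls to the robot, and variables do not carry over. Pictures are saved under pics/ and viewed, about 12 in all and at most 16, crops included, and the job is handed in when it is done.

Besides the shell and the picture viewer there is one more tool, called after ">>>" by a JSON object that holds its "api" and its "payload", one argument or row to a line. jog_arm: Moves the arm, as the interface text tells. Shift numbers are shares of 12 cm and turn numbers shares of 60 degrees, none past 1 either way. Its arguments: {"type":"object","properties":{"commands":{"type":"array"},"squeeze":{"type":"number"}},"required":["commands"]}

```bash
mkdir -p pics
cat > h.py <<'E'
from cell import r, imaging, workorder, boxes_of
import cv2, numpy as np
def snap(n,f):
    im=imaging.get_image(n); cv2.imwrite('pics/'+f,im[:,:,::-1]); return im
E
python3 - <<'E'
from h import *
np.set_printoptions(precision=1,suppress=True)
print(r.observe(), r.grip_point_offset)
for c in ['top','scene']:
    snap(c,c+'0.png')
    print(imaging.get_calibration(c))
    for n in ['square_1','round_1','oblong_1','tray_a','mat']:
        print(c,n,[(np.round(d['point'],0).tolist(),round(d['conf'],2)) for d in boxes_of(n,c)])
E
```

```text
{'clock': 0.0, 'joints': array([ 0.9,  0.1,  0.1,  1.6, -0. ,  1.4]), 'joint_vel': array([-0.,  0., -0., -0.,  0.,  0.]), 'joint_efforts': array([ -0. , -55.7,  50.4,   0. ,  -0. ,  -0. ]), 'tcp_pos': array([243.4, 548.3, 403.9]), 'tool_rot': array([-3.1,  0. ,  1.2]), 'contact_force': array([0.3, 0.1, 0. ]), 'ft_torque': array([-0., -0., -0.]), 'width': 85.19277198138198} 154.70000000000002
{'intrinsics': array([[395.3,   0. , 280.5],
       [  0. , 395.3, 204.7],
       [  0. ,   0. ,   1. ]]), 'D': array([-0.,  0.,  0.,  0.,  0.]), 'view': array([[ -0. ,  -1. ,  -0. ,   8.8],
       [ -1. ,   0. ,  -0.1, 529.3],
       [  0.1,   0. ,  -1. , 957.4],
       [  0. ,   0. ,   0. ,   1. ]])}
top square_1 [([556.0, -76.0, 87.0], 0.62), ([496.0, -296.0, 89.0], 0.61)]
top round_1 [([628.0, -92.0, 75.0], 0.89), ([605.0, 123.0, 80.0], 0.84)]
top oblong_1 [([533.0, 117.0, 82.0], 0.86), ([420.0, -317.0, 80.0], 0.71)]
top tray_a [([572.0, 113.0, 8.0], 0.96), ([597.0, -82.0, 4.0], 0.74), ([450.0, -299.0, 8.0], 0.63)]
top mat [([475.0, 317.0, 7.0], 0.62), ([570.0, 116.0, 10.0], 0.59)]
{'intrinsics': array([[530.3,   0. , 279.1],
       [  0. , 530.3, 198.6],
       [  0. ,   0. ,   1. ]]), 'D': array([-0.2,  0. ,  0. ,  0. ,  0. ]), 'view': array([[  -0.6,    0.8,    0. ,  294.6],
       [   0.7,    0.5,   -0.6, -314.6],
       [  -0.5,   -0.3,   -0.8, 1565.7],
       [   0. ,    0. ,    0. ,    1. ]])}
scene square_1 [([570.0, -63.0, 81.0], 0.95), ([508.0, -293.0, 66.0], 0.77), ([645.0, -84.0, 67.0], 0.5)]
scene round_1 [([642.0, -84.0, 65.0], 0.97), ([623.0, 140.0, 74.0], 0.84)]
scene oblong_1 [([427.0, -316.0, 69.0], 0.87), ([546.0, 129.0, 77.0], 0.6), ([608.0, -62.0, 19.0], 0.41)]
scene tray_a [([573.0, 138.0, 10.0], 0.95), ([608.0, -60.0, 20.0], 0.91), ([467.0, -292.0, 14.0], 0.87)]
scene mat [([481.0, 323.0, 5.0], 0.76)]
```

View pics/top0.png

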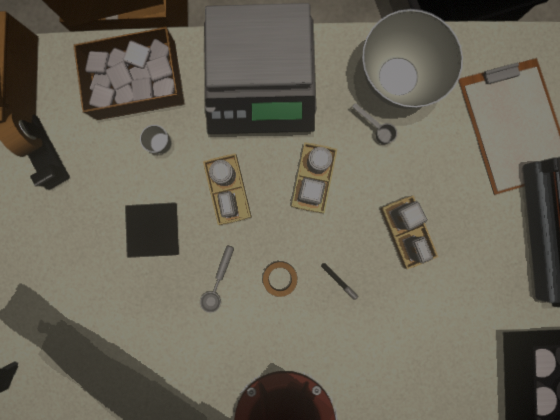

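View pics/scene0.png

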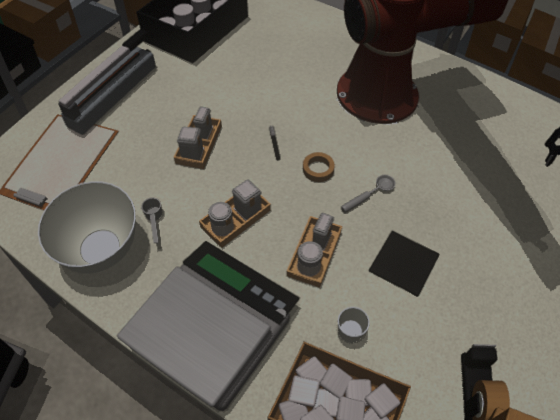

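Run:
```python
import cv2
im=cv2.imread('pics/top0.png')
c=cv2.resize(im[138:274,194:444],None,fx=3.2,fy=3.2,interpolation=cv2.INTER_CUBIC)
cv2.imwrite('pics/crop0.png',cv2.convertScaleAbs(c,alpha=1.5))
```

```text
(no output)
```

View pics/crop0.png

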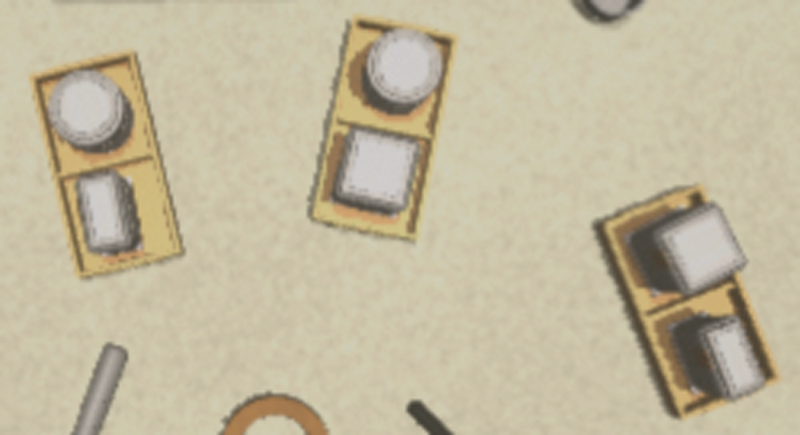

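```bash
cat >> h.py <<'E'
def back(px,z,cam='top',pose=None):
    c=imaging.get_calibration(cam); px=np.array(px,float).reshape(-1,1,2)
    n=cv2.undistortPoints(px,c['intrinsics'],np.array(c['D'],float)).reshape(-1,2)
    d=np.c_[n,np.ones(len(n))]
    if cam=='wrist':
        from scipy.spatial.transform import Rotation as Ro
        T=np.eye(4); T[:3,:3]=Ro.from_euler('xyz',pose[1]).as_matrix(); T[:3,3]=pose[0]
        M=T@c['T_tool_cam']
    else: M=np.linalg.inv(c['view'])
    D=d@M[:3,:3].T; o=M[:3,3]
    return o+D*((z-o[2])/D[:,2])[:,None]
def fit(P):
    # P: corners far-left, far-right, near-right, near-left -> centre, yaw of long axis (x away), residual
    u=np.array([[80,41],[80,-41],[-80,-41],[-80,41]],float)
    c=P[:,:2].mean(0); Q=P[:,:2]-c
    a=np.arctan2((u[:,0]*Q[:,1]-u[:,1]*Q[:,0]).sum(),(u*Q).sum())
    R=np.array([[np.cos(a),-np.sin(a)],[np.sin(a),np.cos(a)]])
    return c,a,np.abs(Q-u@R.T).max(), c+R@[39,0], c+R@[-39,0]
E
python3 - <<'E'
from h import *
np.set_printoptions(precision=1,suppress=True)
off=lambda p:(np.array(p,float)+.5)/3.2-.5+[194,138]
for n,k in dict(T1=[(33,76),(135,52),(184,252),(81,278)],T2=[(350,17),(455,36),(415,240),(311,217)],T3=[(600,219),(702,185),(776,378),(682,414)]).items():
    f=fit(back(off(k),28)); print(n,f[0],round(f[1],3),f[2],'far',f[3],'near',f[4])
for n,p,z in [('R1',(88,108),74),('O1',(106,210),82),('R2',(405,66),74),('S2',(378,168),88),('S3',(704,248),88),('O3',(736,357),82)]:
    print(n,back(off(p),z)[0])
print('mat',back([[125,205],[177,204],[179,256],[127,257]],8).mean(0))
print(imaging.get_calibration('wrist'))
E
```

```text
T1 [570.3 123.1] 0.217 1.8071828391993847 far [608.4 131.5] near [532.2 114.7]
T2 [593.1 -86. ] -0.223 2.0961356977903307 far [631.2 -94.6] near [555.1 -77.4]
T3 [ 456.9 -315. ] 0.34 3.064496832195587 far [ 493.7 -302. ] near [ 420.1 -328.1]
R1 [607.  130.7  74. ]
O1 [532.2 117.9  82. ]
R2 [631.7 -99.5  74. ]
S2 [556.8 -76.6  88. ]
S3 [ 494.1 -307.    88. ]
O3 [ 415.8 -328.9   82. ]
mat [474.  315.3   8. ]
{'intrinsics': array([[291.1,   0. , 280.3],
       [  0. , 291.1, 201.6],
       [  0. ,   0. ,   1. ]]), 'D': array([-0.,  0.,  0.,  0.,  0.]), 'T_tool_cam': array([[  1. ,   0. ,   0. ,   0.2],
       [ -0. ,   1. ,   0.3, -71.7],
       [ -0. ,  -0.3,   1. ,  31.3],
       [  0. ,   0. ,   0. ,   1. ]])}
```

```bash
cat > plan.py <<'E'
import numpy as np
def plan(p,wps,rate=30.):
    """p=[x,y,z,yaw] commanded (tool down); prints end row and row count of each call"""
    p=np.array(p,float)
    for w in wps:
        w=np.array(w,float)
        while True:
            d=w-p; c,s=np.cos(p[3]),np.sin(p[3])
            t=np.array([c*d[0]+s*d[1], s*d[0]-c*d[1], -d[2]])/120; a=-d[3]/np.radians(60)
            m=max(np.abs(t).max(),abs(a),1e-9)
            k=int(np.ceil(m-1e-6)) or 1
            t,a=np.round(t/k,2),round(a/k,2)
            n=max(np.ceil(np.linalg.norm(t)*120/rate),np.ceil(abs(a)*60/7),1)
            print('x %.2f y %.2f z %.2f az %.2f rows %d'%(*t,a,n))
            p=p+[120*(c*t[0]+s*t[1]),120*(s*t[0]-c*t[1]),-120*t[2],-np.radians(60)*a]
            if k==1: break
        print('  at',p.round(4).tolist())
    return p
E
python3 - <<'E'
from h import *; from plan import *
np.set_printoptions(precision=4,suppress=True)
o=r.observe(); print(o['tool_rot'],o['tcp_pos'])
y=o['tool_rot'][2]
plan([243.448,548.407,404.731,y],[(532,116.5,320,1.788),(532,116.5,208,1.788)],40)
E
```

```text
[ 3.1416 -0.0001  1.153 ] [243.4523 548.4051 404.7279]
x -0.58 y 0.91 z 0.18 az -0.15 rows 4
x -0.71 y 0.81 z 0.18 az -0.15 rows 4
x -0.84 y 0.69 z 0.17 az -0.15 rows 4
x -0.93 y 0.56 z 0.18 az -0.16 rows 4
  at [531.953, 116.4282, 319.531, 1.7918]
x 0.00 y 0.00 z 0.93 az 0.00 rows 3
  at [531.953, 116.4282, 207.931, 1.7918]
```

>>> {"api": "jog_arm", "payload": {
  "commands": [
    {"x":-0.29,"y":0.45,"z":0.09,"az":-0.08},
    {"x":-0.58,"y":0.91,"z":0.18,"az":-0.15},
    {"x":-0.58,"y":0.91,"z":0.18,"az":-0.15},
    {"x":-0.58,"y":0.91,"z":0.18,"az":-0.15},
    {"x":-0.58,"y":0.91,"z":0.18,"az":-0.15},
    {"x":-0.58,"y":0.91,"z":0.18,"az":-0.15}
  ]
}}

```text
validation failed for argument at $.co...
```

>>> {"api": "jog_arm", "payload": {
  "commands": [
    {"x":-0.36,"y":0.41,"z":0.09,"az":-0.08},
    {"x":-0.71,"y":0.81,"z":0.18,"az":-0.15},
    {"x":-0.71,"y":0.81,"z":0.18,"az":-0.15},
    {"x":-0.71,"y":0.81,"z":0.18,"az":-0.15},
    {"x":-0.71,"y":0.81,"z":0.18,"az":-0.15},
    {"x":-0.71,"y":0.81,"z":0.18,"az":-0.15}
  ]
}}

```text
validation failed for argument at $.co...
```

>>> {"api": "jog_arm", "payload": {
  "commands": [
    {"x":-0.42,"y":0.35,"z":0.09,"az":-0.08},
    {"x":-0.84,"y":0.69,"z":0.17,"az":-0.15},
    {"x":-0.84,"y":0.69,"z":0.17,"az":-0.15},
    {"x":-0.84,"y":0.69,"z":0.17,"az":-0.15},
    {"x":-0.84,"y":0.69,"z":0.17,"az":-0.15},
    {"x":-0.84,"y":0.69,"z":0.17,"az":-0.15}
  ]
}}

```text
validation failed for argument at $.co...
```

>>> {"api": "jog_arm", "payload": {
  "commands": [
    {"x":-0.46,"y":0.28,"z":0.09,"az":-0.08},
    {"x":-0.93,"y":0.56,"z":0.18,"az":-0.16},
    {"x":-0.93,"y":0.56,"z":0.18,"az":-0.16},
    {"x":-0.93,"y":0.56,"z":0.18,"az":-0.16},
    {"x":-0.93,"y":0.56,"z":0.18,"az":-0.16},
    {"x":-0.93,"y":0.56,"z":0.18,"az":-0.16}
  ]
}}

```text
validation failed for argument at $.co...
```

Run:
```python
from h import *
np.set_printoptions(precision=3,suppress=True)
o=r.observe(); print(o['clock'],o['tcp_pos'],o['tool_rot']); snap('wrist','w1.png')
for n in ['oblong_1','round_1','tray_a']: print(n,[(np.round(d['point'],0).tolist(),round(d['conf'],2)) for d in boxes_of(n,'wrist')])
```

```text
0.6 [243.452 548.405 404.728] [ 3.142 -0.     1.153]
oblong_1 []
round_1 []
tray_a [([494.0, 138.0, 12.0], 0.95)]
```

View pics/w1.png

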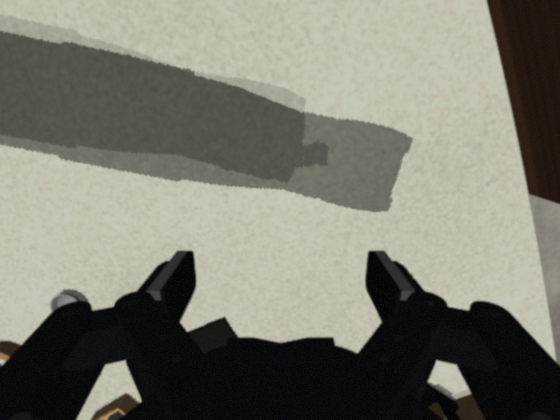

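The moves were refused, so the wrist picture still shows the start pose: only table and shadow, with the pads near (180,270) and (378,270). I'll try again with every field filled in.

>>> {"api": "jog_arm", "payload": {
  "commands": [
    {"x":-0.29,"y":0.45,"z":0.09,"ax":0,"ay":0,"az":-0.08,"claw":0},
    {"x":-0.58,"y":0.91,"z":0.18,"ax":0,"ay":0,"az":-0.15,"claw":0},
    {"x":-0.58,"y":0.91,"z":0.18,"ax":0,"ay":0,"az":-0.15,"claw":0},
    {"x":-0.58,"y":0.91,"z":0.18,"ax":0,"ay":0,"az":-0.15,"claw":0},
    {"x":-0.58,"y":0.91,"z":0.18,"ax":0,"ay":0,"az":-0.15,"claw":0}
  ]
}}

```text
clock: 1.22
tcp_pos: [316.2, 438.8, 382.7]
tool_rot: [-3.141, 0.001, 1.306]
contact_force: [-0.5, 0.7, -0.2]
width: 85.6
```

>>> {"api": "jog_arm", "payload": {
  "commands": [
    {"x":-0.36,"y":0.41,"z":0.09,"ax":0,"ay":0,"az":-0.08,"claw":0},
    {"x":-0.71,"y":0.81,"z":0.18,"ax":0,"ay":0,"az":-0.15,"claw":0},
    {"x":-0.71,"y":0.81,"z":0.18,"ax":0,"ay":0,"az":-0.15,"claw":0},
    {"x":-0.71,"y":0.81,"z":0.18,"ax":0,"ay":0,"az":-0.15,"claw":0},
    {"x":-0.71,"y":0.81,"z":0.18,"ax":0,"ay":0,"az":-0.15,"claw":0}
  ]
}}

```text
clock: 1.63
tcp_pos: [387.8, 332.3, 361.5]
tool_rot: [-3.142, -0.0, 1.464]
contact_force: [-0.5, -0.2, 0.9]
width: 85.6
```

>>> {"api": "jog_arm", "payload": {
  "commands": [
    {"x":-0.42,"y":0.35,"z":0.09,"ax":0,"ay":0,"az":-0.08,"claw":0},
    {"x":-0.84,"y":0.69,"z":0.17,"ax":0,"ay":0,"az":-0.15,"claw":0},
    {"x":-0.84,"y":0.69,"z":0.17,"ax":0,"ay":0,"az":-0.15,"claw":0},
    {"x":-0.84,"y":0.69,"z":0.17,"ax":0,"ay":0,"az":-0.15,"claw":0},
    {"x":-0.84,"y":0.69,"z":0.17,"ax":0,"ay":0,"az":-0.15,"claw":0}
  ]
}}

```text
clock: 2.05
tcp_pos: [459.6, 224.1, 341.1]
tool_rot: [-3.141, -0.0, 1.622]
contact_force: [-0.6, 0.1, 0.7]
width: 85.1
```

>>> {"api": "jog_arm", "payload": {
  "commands": [
    {"x":-0.46,"y":0.28,"z":0.09,"ax":0,"ay":0,"az":-0.08,"claw":0},
    {"x":-0.93,"y":0.56,"z":0.18,"ax":0,"ay":0,"az":-0.16,"claw":0},
    {"x":-0.93,"y":0.56,"z":0.18,"ax":0,"ay":0,"az":-0.16,"claw":0},
    {"x":-0.93,"y":0.56,"z":0.18,"ax":0,"ay":0,"az":-0.16,"claw":0},
    {"x":-0.93,"y":0.56,"z":0.18,"ax":0,"ay":0,"az":-0.16,"claw":0},
    {"x":-0.93,"y":0.56,"z":0.18,"ax":0,"ay":0,"az":-0.16,"claw":0}
  ]
}}

```text
clock: 2.55
tcp_pos: [531.6, 118.3, 319.9]
tool_rot: [-3.141, -0.001, 1.793]
contact_force: [0.9, -0.3, 0.4]
width: 85.2
```

Run:
```python
from h import *
np.set_printoptions(precision=3,suppress=True)
o=r.observe(); print(o['clock'],o['tcp_pos'],o['tool_rot']); snap('wrist','w2.png')
for n in ['oblong_1','round_1','tray_a']: print(n,[(np.round(d['point'],0).tolist(),round(d['conf'],2)) for d in boxes_of(n,'wrist')])
```

```text
2.55 [531.639 118.317 319.854] [-3.141 -0.001  1.793]
oblong_1 [([525.0, 122.0, 79.0], 0.72)]
round_1 [([626.0, -84.0, 63.0], 0.89), ([599.0, 133.0, 76.0], 0.78)]
tray_a [([551.0, 108.0, 1.0], 0.8), ([566.0, -61.0, 19.0], 0.66)]
```

View pics/w2.png

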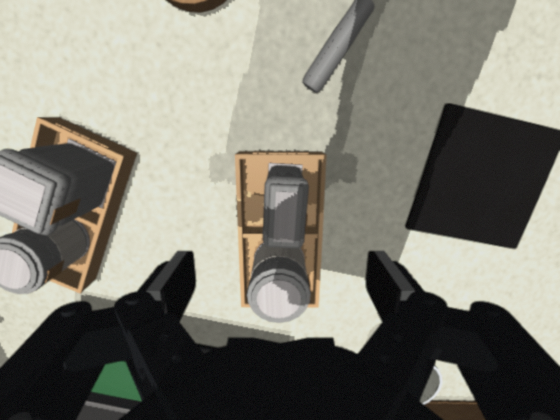

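```bash
python3 - <<'E'
from h import *
np.set_printoptions(precision=1,suppress=True)
P=([531.639,118.317,319.854],[-3.141,-.001,1.793])
b=lambda p,z: back(p,z,'wrist',P)
f=fit(b([(242,306),(319,306),(325,152),(237,153)],28)[[1,0,3,2]]) ; print(f)
print(b([(242,306),(319,306),(325,152),(237,153)],28))
print(b([(287,205),(287,220),(287,240),(279,294)],82), b([(279,294)],74))
print('mat',b([(446,103),(565,130),(517,248),(407,228)],8), b([(446,103),(565,130),(517,248),(407,228)],8).mean(0))
E
python3 - <<'E'
import cv2
im=cv2.imread('pics/w2.png')
cv2.imwrite('pics/w2c.png',cv2.resize(im[140:330,220:340],None,fx=3,fy=3,interpolation=cv2.INTER_CUBIC))
E
```

```text
(array([570.2, 127.7]), np.float64(0.22172149941922892), np.float64(1.9941483498945018), array([608.2, 136.3]), array([532.1, 119.2]))
[[657.1 105.8  28. ]
 [639.3 184.7  28. ]
 [483.  148.4  28. ]
 [501.2  72.1  28. ]]
[[522.7 121.6  82. ]
 [534.2 124.3  82. ]
 [550.1 128.   82. ]
 [598.5 132.6  82. ]] [[603.8 133.7  74. ]]
mat [[415.4 250.2   8. ]
 [409.9 376.5   8. ]
 [537.  384.    8. ]
 [541.4 256.1   8. ]] [475.9 316.7   8. ]
```

View pics/w2c.png

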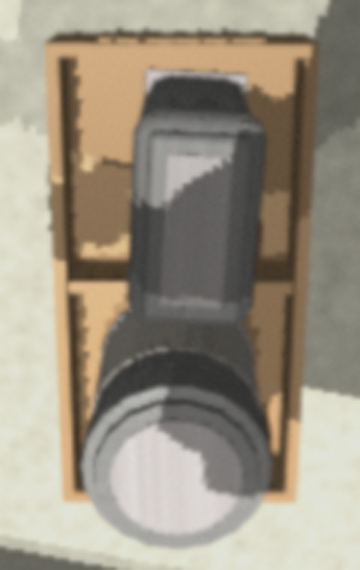

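The tray is square to the tool, and the oblong lid centre is near (286,212) in the wrist image. Next I descend and grip the oblong.

>>> {"api": "jog_arm", "payload": {
  "commands": [
    {"x":0.02,"y":0,"z":0.25,"ax":0,"ay":0,"az":0,"claw":0},
    {"x":0.02,"y":0,"z":0.5,"ax":0,"ay":0,"az":0,"claw":0},
    {"x":0.02,"y":0,"z":0.7,"ax":0,"ay":0,"az":0,"claw":0},
    {"x":0.02,"y":0,"z":0.83,"ax":0,"ay":0,"az":0,"claw":0},
    {"x":0.02,"y":0,"z":0.93,"ax":0,"ay":0,"az":0,"claw":0},
    {"x":0.02,"y":0,"z":0.93,"ax":0,"ay":0,"az":0,"claw":0}
  ]
}}

```text
clock: 3.25
tcp_pos: [530.2, 119.6, 205.7]
tool_rot: [-3.138, -0.001, 1.793]
contact_force: [-0.1, 0.7, -0.2]
width: 85.2
```

>>> {"api": "jog_arm", "payload": {
  "commands": [
    {"x":0,"y":0,"z":0,"ax":0,"ay":0,"az":0,"claw":0.3},
    {"x":0,"y":0,"z":0,"ax":0,"ay":0,"az":0,"claw":0.4},
    {"x":0,"y":0,"z":0,"ax":0,"ay":0,"az":0,"claw":0.5},
    {"x":0,"y":0,"z":0,"ax":0,"ay":0,"az":0,"claw":0.6},
    {"x":0,"y":0,"z":0,"ax":0,"ay":0,"az":0,"claw":1},
    {"x":0,"y":0,"z":0,"ax":0,"ay":0,"az":0,"claw":1},
    {"x":0,"y":0,"z":0,"ax":0,"ay":0,"az":0,"claw":1},
    {"x":0,"y":0,"z":0,"ax":0,"ay":0,"az":0,"claw":1}
  ],
  "squeeze": 50
}}

```text
clock: 3.92
tcp_pos: [532.1, 118.8, 209.2]
tool_rot: [3.139, 0.0, 1.792]
contact_force: [-0.3, 1.2, 6.6]
width: 33.3
```

Run:
```python
from plan import *
y=1.7918
print('O1 to mat'); p=plan([531.4,118.8,207.93,y],[(531.4,118.8,320,y),(475,316,320,1.95),(475,316,214,1.95)],24)
```

```text
O1 to mat
x 0.00 y 0.00 z -0.93 az -0.00 rows 5
  at [531.4, 118.8, 319.53, 1.7918]
x 0.85 y -0.05 z -0.00 az -0.08 rows 5
x 0.86 y 0.02 z -0.00 az -0.07 rows 5
  at [474.5075, 316.1679, 319.53, 1.9489]
x -0.00 y 0.00 z 0.88 az -0.00 rows 5
  at [474.5075, 316.1679, 213.93, 1.9489]
```

>>> {"api": "jog_arm", "payload": {
  "commands": [
    {"x":0,"y":0,"z":-0.08,"ax":0,"ay":0,"az":0,"claw":1},
    {"x":0,"y":0,"z":-0.2,"ax":0,"ay":0,"az":0,"claw":1},
    {"x":0,"y":0,"z":-0.4,"ax":0,"ay":0,"az":0,"claw":1},
    {"x":0,"y":0,"z":-0.6,"ax":0,"ay":0,"az":0,"claw":1},
    {"x":0,"y":0,"z":-0.78,"ax":0,"ay":0,"az":0,"claw":1},
    {"x":0,"y":0,"z":-0.9,"ax":0,"ay":0,"az":0,"claw":1},
    {"x":0,"y":0,"z":-0.93,"ax":0,"ay":0,"az":0,"claw":1}
  ]
}}

```text
clock: 4.5
tcp_pos: [532.1, 118.8, 323.1]
tool_rot: [3.137, 0.001, 1.792]
contact_force: [1.0, 0.5, -1.6]
width: 33.4
```

>>> {"api": "jog_arm", "payload": {
  "commands": [
    {"x":0.1,"y":0,"z":0,"ax":0,"ay":0,"az":-0.01,"claw":1},
    {"x":0.25,"y":-0.01,"z":0,"ax":0,"ay":0,"az":-0.03,"claw":1},
    {"x":0.45,"y":-0.02,"z":0,"ax":0,"ay":0,"az":-0.04,"claw":1},
    {"x":0.65,"y":-0.03,"z":0,"ax":0,"ay":0,"az":-0.06,"claw":1},
    {"x":0.85,"y":-0.05,"z":0,"ax":0,"ay":0,"az":-0.08,"claw":1}
  ]
}}

```text
clock: 4.92
tcp_pos: [502.3, 218.3, 318.1]
tool_rot: [-3.14, -0.001, 1.877]
contact_force: [-0.3, 0.2, -0.8]
width: 33.2
```

>>> {"api": "jog_arm", "payload": {
  "commands": [
    {"x":0.2,"y":0,"z":0,"ax":0,"ay":0,"az":-0.02,"claw":1},
    {"x":0.4,"y":0.01,"z":0,"ax":0,"ay":0,"az":-0.03,"claw":1},
    {"x":0.6,"y":0.01,"z":0,"ax":0,"ay":0,"az":-0.05,"claw":1},
    {"x":0.76,"y":0.02,"z":0,"ax":0,"ay":0,"az":-0.07,"claw":1},
    {"x":0.86,"y":0.02,"z":0,"ax":0,"ay":0,"az":-0.07,"claw":1},
    {"x":0.86,"y":0.02,"z":0,"ax":0,"ay":0,"az":-0.07,"claw":1},
    {"x":0.86,"y":0.02,"z":0,"ax":0,"ay":0,"az":-0.07,"claw":1}
  ]
}}

```text
clock: 5.5
tcp_pos: [474.1, 316.5, 318.7]
tool_rot: [-3.14, 0.0, 1.95]
contact_force: [1.3, -0.8, -1.0]
width: 33.5
```

Run:
```python
from h import *
np.set_printoptions(precision=3,suppress=True)
o=r.observe(); print(o['clock'],o['tcp_pos'],o['tool_rot'],o['width']); snap('wrist','w3.png')
```

```text
5.5 [474.06  316.466 318.696] [-3.14  0.    1.95] 33.50612278159033
```

View pics/w3.png

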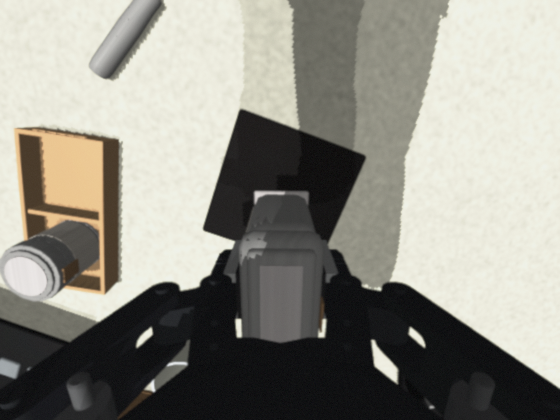

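The tin hangs straight over the mat, which spans about x 205–365 and y 110–290 in the picture. Lowering it now.

>>> {"api": "jog_arm", "payload": {
  "commands": [
    {"x":0,"y":0,"z":0.2,"ax":0,"ay":0,"az":0,"claw":1},
    {"x":0,"y":0,"z":0.4,"ax":0,"ay":0,"az":0,"claw":1},
    {"x":0,"y":0,"z":0.6,"ax":0,"ay":0,"az":0,"claw":1},
    {"x":0,"y":0,"z":0.75,"ax":0,"ay":0,"az":0,"claw":1},
    {"x":0,"y":0,"z":0.83,"ax":0,"ay":0,"az":0,"claw":1},
    {"x":0,"y":0,"z":0.87,"ax":0,"ay":0,"az":0,"claw":1},
    {"x":0,"y":0,"z":0.89,"ax":0,"ay":0,"az":0,"claw":1},
    {"x":0,"y":0,"z":0.89,"ax":0,"ay":0,"az":0,"claw":1}
  ]
}}

```text
clock: 6.22
tcp_pos: [475.1, 315.8, 213.8]
tool_rot: [3.141, 0.0, 1.948]
contact_force: [-0.0, -0.2, -1.0]
width: 33.5
```

>>> {"api": "jog_arm", "payload": {
  "commands": [
    {"x":0,"y":0,"z":0,"ax":0,"ay":0,"az":0,"claw":1},
    {"x":0,"y":0,"z":0,"ax":0,"ay":0,"az":0,"claw":1}
  ]
}}

```text
clock: 6.38
tcp_pos: [475.1, 316.1, 213.7]
tool_rot: [3.14, -0.0, 1.948]
contact_force: [0.5, -0.5, -0.2]
width: 33.5
```

>>> {"api": "jog_arm", "payload": {
  "commands": [
    {"x":0,"y":0,"z":0,"ax":0,"ay":0,"az":0,"claw":0.5},
    {"x":0,"y":0,"z":0,"ax":0,"ay":0,"az":0,"claw":0.4},
    {"x":0,"y":0,"z":0,"ax":0,"ay":0,"az":0,"claw":0.2},
    {"x":0,"y":0,"z":0,"ax":0,"ay":0,"az":0,"claw":0},
    {"x":0,"y":0,"z":0,"ax":0,"ay":0,"az":0,"claw":0},
    {"x":0,"y":0,"z":0,"ax":0,"ay":0,"az":0,"claw":0}
  ]
}}

```text
clock: 6.88
tcp_pos: [474.6, 316.2, 212.8]
tool_rot: [3.141, -0.0, 1.949]
contact_force: [0.1, 0.6, -0.1]
width: 85.5
```

>>> {"api": "jog_arm", "payload": {
  "commands": [
    {"x":0,"y":0,"z":-0.25,"ax":0,"ay":0,"az":0,"claw":0},
    {"x":0,"y":0,"z":-0.5,"ax":0,"ay":0,"az":0,"claw":0},
    {"x":0,"y":0,"z":-0.75,"ax":0,"ay":0,"az":0,"claw":0},
    {"x":0,"y":0,"z":-0.9,"ax":0,"ay":0,"az":0,"claw":0},
    {"x":0,"y":0,"z":-0.9,"ax":0,"ay":0,"az":0,"claw":0}
  ]
}}

```text
clock: 7.3
tcp_pos: [475.7, 316.6, 325.8]
tool_rot: [3.135, 0.0, 1.949]
contact_force: [-0.0, 0.7, 0.8]
width: 85.2
```

Run:
```python
from h import *; from plan import *
im=snap('wrist','w4.png')
o=r.observe(); print(o['clock'],o['tcp_pos'])
print('mat to R2'); p=plan([474.5,316.2,320.7,1.9489],[(631.5,-97,320,1.348),(631.5,-97,208,1.348)],40)
```

```text
7.35 [475.26442336 316.47789317 323.20007117]
mat to R2
x -0.92 y -0.01 z 0.00 az 0.14 rows 3
x -0.91 y 0.12 z 0.00 az 0.14 rows 3
x -0.89 y 0.25 z 0.00 az 0.15 rows 3
x -0.83 y 0.39 z 0.01 az 0.14 rows 3
  at [631.6512, -96.4162, 319.5, 1.352]
x -0.01 y -0.00 z 0.93 az 0.00 rows 3
  at [631.3907, -97.5876, 207.9, 1.352]
```

View pics/w4.png

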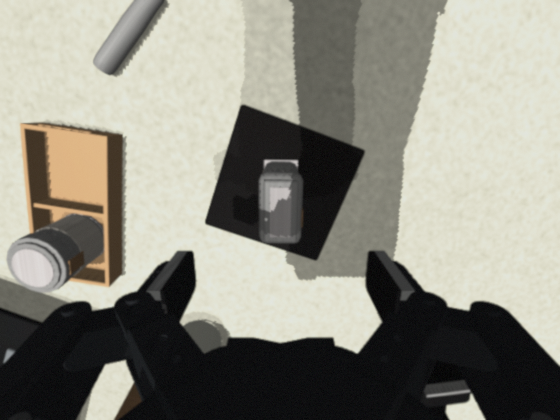

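The oblong stands upright on the mat at about (281,205). Now to the round tin in tray 2.

>>> {"api": "jog_arm", "payload": {
  "commands": [
    {"x":-0.3,"y":0,"z":0,"ax":0,"ay":0,"az":0.05,"claw":0},
    {"x":-0.6,"y":-0.01,"z":0,"ax":0,"ay":0,"az":0.1,"claw":0},
    {"x":-0.92,"y":-0.01,"z":0,"ax":0,"ay":0,"az":0.14,"claw":0},
    {"x":-0.92,"y":-0.01,"z":0,"ax":0,"ay":0,"az":0.14,"claw":0}
  ]
}}

```text
clock: 7.68
tcp_pos: [515.8, 208.4, 319.1]
tool_rot: [-3.14, 0.002, 1.795]
contact_force: [0.8, 0.0, 0.1]
width: 85.2
```

>>> {"api": "jog_arm", "payload": {
  "commands": [
    {"x":-0.3,"y":0.04,"z":0,"ax":0,"ay":0,"az":0.05,"claw":0},
    {"x":-0.6,"y":0.08,"z":0,"ax":0,"ay":0,"az":0.1,"claw":0},
    {"x":-0.91,"y":0.12,"z":0,"ax":0,"ay":0,"az":0.14,"claw":0},
    {"x":-0.91,"y":0.12,"z":0,"ax":0,"ay":0,"az":0.14,"claw":0}
  ]
}}

```text
clock: 8.02
tcp_pos: [554.7, 105.1, 319.1]
tool_rot: [-3.141, 0.002, 1.648]
contact_force: [-1.0, -0.6, 0.6]
width: 85.6
```

>>> {"api": "jog_arm", "payload": {
  "commands": [
    {"x":-0.3,"y":0.08,"z":0,"ax":0,"ay":0,"az":0.05,"claw":0},
    {"x":-0.6,"y":0.17,"z":0,"ax":0,"ay":0,"az":0.1,"claw":0},
    {"x":-0.89,"y":0.25,"z":0,"ax":0,"ay":0,"az":0.15,"claw":0},
    {"x":-0.89,"y":0.25,"z":0,"ax":0,"ay":0,"az":0.15,"claw":0}
  ]
}}

```text
clock: 8.35
tcp_pos: [593.4, 1.2, 318.9]
tool_rot: [-3.141, 0.001, 1.491]
contact_force: [0.1, -1.1, 0.6]
width: 85.5
```

>>> {"api": "jog_arm", "payload": {
  "commands": [
    {"x":-0.3,"y":0.14,"z":0,"ax":0,"ay":0,"az":0.05,"claw":0},
    {"x":-0.6,"y":0.28,"z":0,"ax":0,"ay":0,"az":0.1,"claw":0},
    {"x":-0.83,"y":0.39,"z":0.01,"ax":0,"ay":0,"az":0.14,"claw":0},
    {"x":-0.83,"y":0.39,"z":0.01,"ax":0,"ay":0,"az":0.14,"claw":0},
    {"x":-0.83,"y":0.39,"z":0.01,"ax":0,"ay":0,"az":0.14,"claw":0},
    {"x":-0.83,"y":0.39,"z":0.01,"ax":0,"ay":0,"az":0.14,"claw":0}
  ]
}}

```text
clock: 8.85
tcp_pos: [631.3, -96.1, 318.2]
tool_rot: [-3.139, -0.001, 1.352]
contact_force: [0.1, 0.2, 0.4]
width: 85.5
```

Run:
```python
from h import *
np.set_printoptions(precision=3,suppress=True)
o=r.observe(); print(o['clock'],o['tcp_pos'],o['tool_rot']); snap('wrist','w5.png')
im=cv2.imread('pics/w5.png')
cv2.imwrite('pics/w5c.png',cv2.resize(im[100:340,180:400],None,fx=2.4,fy=2.4,interpolation=cv2.INTER_CUBIC))
```

```text
8.85 [631.304 -96.095 318.219] [-3.139 -0.001  1.352]
```

View pics/w5c.png

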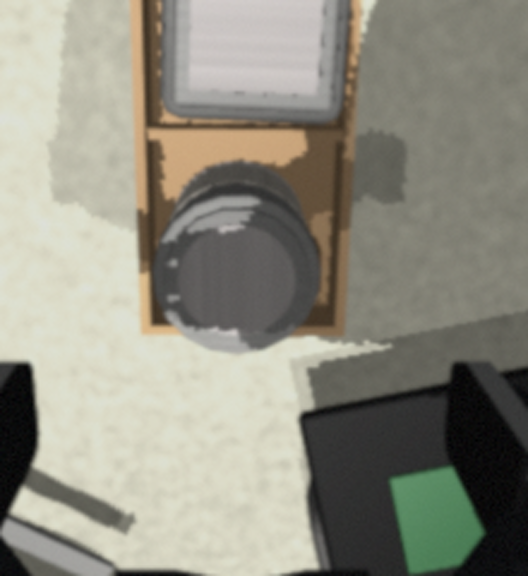

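Run:
```python
from h import *; from plan import *
np.set_printoptions(precision=1,suppress=True)
P=([631.304,-96.095,318.219],[-3.139,-.001,1.352])
q=lambda *p:np.array(p)/2.4+[180,100]
print(back(q((237,272)),74,'wrist',P),back(q((143,331),(343,332),(147,127),(350,127)),28,'wrist',P), back(q((255,0)),88,'wrist',P))
```

```text
[[631.3 -96.9  74. ]] [[ 662.6 -142.7   28. ]
 [ 680.5  -64.4   28. ]
 [ 584.1 -120.5   28. ]
 [ 600.4  -47.4   28. ]] [[552.  -74.1  88. ]]
```

Round lid centre is at about (279,213), which is (631,-97) in the world and agrees with the top camera. Descending to grip it.

>>> {"api": "jog_arm", "payload": {
  "commands": [
    {"x":-0.01,"y":0,"z":0.25,"ax":0,"ay":0,"az":0,"claw":0},
    {"x":-0.01,"y":0,"z":0.5,"ax":0,"ay":0,"az":0,"claw":0},
    {"x":-0.01,"y":0,"z":0.7,"ax":0,"ay":0,"az":0,"claw":0},
    {"x":-0.01,"y":0,"z":0.83,"ax":0,"ay":0,"az":0,"claw":0},
    {"x":-0.01,"y":0,"z":0.93,"ax":0,"ay":0,"az":0,"claw":0},
    {"x":-0.01,"y":0,"z":0.93,"ax":0,"ay":0,"az":0,"claw":0}
  ]
}}

```text
clock: 9.4
tcp_pos: [630.2, -96.1, 205.0]
tool_rot: [-3.138, -0.001, 1.354]
contact_force: [0.3, 0.1, -0.9]
width: 85.5
```

>>> {"api": "jog_arm", "payload": {
  "commands": [
    {"x":0,"y":0,"z":0,"ax":0,"ay":0,"az":0,"claw":0.15},
    {"x":0,"y":0,"z":0,"ax":0,"ay":0,"az":0,"claw":0.25},
    {"x":0,"y":0,"z":0,"ax":0,"ay":0,"az":0,"claw":0.35},
    {"x":0,"y":0,"z":0,"ax":0,"ay":0,"az":0,"claw":0.5},
    {"x":0,"y":0,"z":0,"ax":0,"ay":0,"az":0,"claw":1},
    {"x":0,"y":0,"z":0,"ax":0,"ay":0,"az":0,"claw":1},
    {"x":0,"y":0,"z":0,"ax":0,"ay":0,"az":0,"claw":1},
    {"x":0,"y":0,"z":0,"ax":0,"ay":0,"az":0,"claw":1}
  ],
  "squeeze": 50
}}

```text
clock: 10.07
tcp_pos: [632.2, -97.8, 210.0]
tool_rot: [3.138, 0.0, 1.352]
contact_force: [-0.7, 0.6, 6.3]
width: 55.0
```

>>> {"api": "jog_arm", "payload": {
  "commands": [
    {"x":0,"y":0,"z":-0.08,"ax":0,"ay":0,"az":0,"claw":1},
    {"x":0,"y":0,"z":-0.2,"ax":0,"ay":0,"az":0,"claw":1},
    {"x":0,"y":0,"z":-0.4,"ax":0,"ay":0,"az":0,"claw":1},
    {"x":0,"y":0,"z":-0.6,"ax":0,"ay":0,"az":0,"claw":1},
    {"x":0,"y":0,"z":-0.78,"ax":0,"ay":0,"az":0,"claw":1},
    {"x":0,"y":0,"z":-0.9,"ax":0,"ay":0,"az":0,"claw":1},
    {"x":0,"y":0,"z":-0.93,"ax":0,"ay":0,"az":0,"claw":1}
  ]
}}

```text
clock: 10.65
tcp_pos: [632.1, -97.9, 323.8]
tool_rot: [3.136, 0.001, 1.352]
contact_force: [1.1, 0.5, -0.7]
width: 55.3
```

Run:
```python
from plan import *
p=plan([631.39,-97.59,319.5,1.352],[(532,117,319.5,1.79)],26)
```

```text
x 0.78 y -0.60 z -0.00 az -0.21 rows 5
x 0.90 y -0.41 z -0.00 az -0.21 rows 5
  at [532.1024, 117.3515, 319.5, 1.7918]
```

>>> {"api": "jog_arm", "payload": {
  "commands": [
    {"x":0.1,"y":-0.08,"z":0,"ax":0,"ay":0,"az":-0.03,"claw":1},
    {"x":0.25,"y":-0.19,"z":0,"ax":0,"ay":0,"az":-0.07,"claw":1},
    {"x":0.42,"y":-0.32,"z":0,"ax":0,"ay":0,"az":-0.11,"claw":1},
    {"x":0.6,"y":-0.46,"z":0,"ax":0,"ay":0,"az":-0.16,"claw":1},
    {"x":0.78,"y":-0.6,"z":0,"ax":0,"ay":0,"az":-0.21,"claw":1}
  ]
}}

```text
clock: 11.07
tcp_pos: [580.6, 10.2, 318.9]
tool_rot: [-3.141, -0.0, 1.574]
contact_force: [1.2, -0.0, -1.5]
width: 55.2
```

>>> {"api": "jog_arm", "payload": {
  "commands": [
    {"x":0.2,"y":-0.09,"z":0,"ax":0,"ay":0,"az":-0.05,"claw":1},
    {"x":0.4,"y":-0.18,"z":0,"ax":0,"ay":0,"az":-0.1,"claw":1},
    {"x":0.6,"y":-0.27,"z":0,"ax":0,"ay":0,"az":-0.14,"claw":1},
    {"x":0.78,"y":-0.36,"z":0,"ax":0,"ay":0,"az":-0.18,"claw":1},
    {"x":0.9,"y":-0.41,"z":0,"ax":0,"ay":0,"az":-0.21,"claw":1},
    {"x":0.9,"y":-0.41,"z":0,"ax":0,"ay":0,"az":-0.21,"claw":1},
    {"x":0.9,"y":-0.41,"z":0,"ax":0,"ay":0,"az":-0.21,"claw":1}
  ]
}}

```text
clock: 11.65
tcp_pos: [531.8, 117.8, 319.2]
tool_rot: [-3.141, 0.0, 1.793]
contact_force: [-0.1, 0.1, -0.4]
width: 54.8
```

>>> {"api": "jog_arm", "payload": {
  "commands": [
    {"x":0,"y":0,"z":0.2,"ax":0,"ay":0,"az":0,"claw":1},
    {"x":0,"y":0,"z":0.4,"ax":0,"ay":0,"az":0,"claw":1},
    {"x":0,"y":0,"z":0.6,"ax":0,"ay":0,"az":0,"claw":1},
    {"x":0,"y":0,"z":0.72,"ax":0,"ay":0,"az":0,"claw":1},
    {"x":0,"y":0,"z":0.72,"ax":0,"ay":0,"az":0,"claw":1},
    {"x":0,"y":0,"z":0.72,"ax":0,"ay":0,"az":0,"claw":1}
  ]
}}

```text
clock: 12.15
tcp_pos: [532.1, 116.5, 232.5]
tool_rot: [-3.14, -0.0, 1.79]
contact_force: [0.2, -0.1, -1.1]
width: 54.6
```

Run:
```python
from h import *
o=r.observe(); print(o['clock'],o['tcp_pos'],o['tool_rot'],o['width']); snap('wrist','w6.png')
```

```text
12.15 [532.09204401 116.48025649 232.54296599] [-3.13992553e+00 -2.86856929e-04  1.79019647e+00] 54.63223338537691
```

View pics/w6.png

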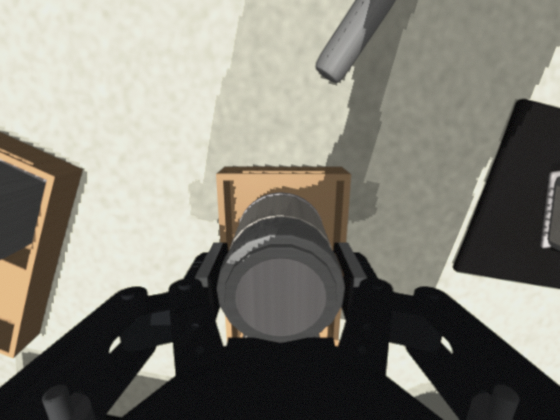

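The round tin sits over the near cell of tray 1; the rim spans columns 218–350 and the base is around column 280. Setting it down with a small nudge.

>>> {"api": "jog_arm", "payload": {
  "commands": [
    {"x":0.01,"y":0,"z":0.08,"ax":0,"ay":0,"az":0,"claw":1},
    {"x":0.01,"y":0,"z":0.14,"ax":0,"ay":0,"az":0,"claw":1},
    {"x":0.01,"y":0,"z":0.18,"ax":0,"ay":0,"az":0,"claw":1},
    {"x":0.01,"y":0,"z":0.2,"ax":0,"ay":0,"az":0,"claw":1},
    {"x":0.01,"y":0,"z":0.2,"ax":0,"ay":0,"az":0,"claw":1},
    {"x":0.01,"y":0,"z":0.2,"ax":0,"ay":0,"az":0,"claw":1}
  ]
}}

```text
clock: 12.7
tcp_pos: [531.9, 118.5, 210.0]
tool_rot: [3.141, 0.0, 1.792]
contact_force: [-4.8, -1.0, 8.9]
width: 54.8
```

>>> {"api": "jog_arm", "payload": {
  "commands": [
    {"x":0,"y":0,"z":0,"ax":0,"ay":0,"az":0,"claw":0.3},
    {"x":0,"y":0,"z":0,"ax":0,"ay":0,"az":0,"claw":0.2},
    {"x":0,"y":0,"z":0,"ax":0,"ay":0,"az":0,"claw":0.1},
    {"x":0,"y":0,"z":0,"ax":0,"ay":0,"az":0,"claw":0},
    {"x":0,"y":0,"z":0,"ax":0,"ay":0,"az":0,"claw":0},
    {"x":0,"y":0,"z":0,"ax":0,"ay":0,"az":0,"claw":0}
  ]
}}

```text
clock: 13.2
tcp_pos: [531.9, 118.5, 209.0]
tool_rot: [-3.142, -0.0, 1.792]
contact_force: [-0.3, -0.3, 0.0]
width: 85.4
```

>>> {"api": "jog_arm", "payload": {
  "commands": [
    {"x":0,"y":0,"z":-0.25,"ax":0,"ay":0,"az":0,"claw":0},
    {"x":0,"y":0,"z":-0.5,"ax":0,"ay":0,"az":0,"claw":0},
    {"x":0,"y":0,"z":-0.75,"ax":0,"ay":0,"az":0,"claw":0},
    {"x":0,"y":0,"z":-0.92,"ax":0,"ay":0,"az":0,"claw":0},
    {"x":0,"y":0,"z":-0.92,"ax":0,"ay":0,"az":0,"claw":0}
  ]
}}

```text
clock: 13.62
tcp_pos: [533.2, 118.5, 324.7]
tool_rot: [3.135, 0.002, 1.792]
contact_force: [1.0, -0.0, 0.6]
width: 85.2
```

Run:
```python
from plan import *
p=plan([531.84,118.5,319.5,1.7918],[(494,-305,319.5,1.911)],40)
```

```text
x -0.84 y -0.27 z -0.00 az -0.03 rows 3
x -0.84 y -0.30 z -0.00 az -0.03 rows 3
x -0.82 y -0.32 z -0.00 az -0.03 rows 3
x -0.82 y -0.35 z -0.00 az -0.02 rows 3
  at [493.9113, -305.3368, 319.5, 1.907]
```

>>> {"api": "jog_arm", "payload": {
  "commands": [
    {"x":-0.28,"y":-0.09,"z":0,"ax":0,"ay":0,"az":-0.01,"claw":0},
    {"x":-0.56,"y":-0.18,"z":0,"ax":0,"ay":0,"az":-0.02,"claw":0},
    {"x":-0.84,"y":-0.27,"z":0,"ax":0,"ay":0,"az":-0.03,"claw":0},
    {"x":-0.84,"y":-0.27,"z":0,"ax":0,"ay":0,"az":-0.03,"claw":0}
  ]
}}

```text
clock: 13.95
tcp_pos: [522.1, 8.6, 318.9]
tool_rot: [-3.141, 0.001, 1.82]
contact_force: [-0.0, -0.8, -0.1]
width: 85.2
```

>>> {"api": "jog_arm", "payload": {
  "commands": [
    {"x":-0.28,"y":-0.1,"z":0,"ax":0,"ay":0,"az":-0.01,"claw":0},
    {"x":-0.56,"y":-0.2,"z":0,"ax":0,"ay":0,"az":-0.02,"claw":0},
    {"x":-0.84,"y":-0.3,"z":0,"ax":0,"ay":0,"az":-0.03,"claw":0},
    {"x":-0.84,"y":-0.3,"z":0,"ax":0,"ay":0,"az":-0.03,"claw":0}
  ]
}}

```text
clock: 14.28
tcp_pos: [512.2, -98.2, 318.9]
tool_rot: [-3.141, 0.001, 1.851]
contact_force: [0.3, 0.7, -0.5]
width: 85.5
```

>>> {"api": "jog_arm", "payload": {
  "commands": [
    {"x":-0.28,"y":-0.11,"z":0,"ax":0,"ay":0,"az":-0.01,"claw":0},
    {"x":-0.56,"y":-0.22,"z":0,"ax":0,"ay":0,"az":-0.02,"claw":0},
    {"x":-0.82,"y":-0.32,"z":0,"ax":0,"ay":0,"az":-0.03,"claw":0},
    {"x":-0.82,"y":-0.32,"z":0,"ax":0,"ay":0,"az":-0.03,"claw":0}
  ]
}}

```text
clock: 14.62
tcp_pos: [502.8, -203.2, 318.8]
tool_rot: [-3.141, 0.001, 1.883]
contact_force: [0.8, 0.6, 1.1]
width: 85.4
```

>>> {"api": "jog_arm", "payload": {
  "commands": [
    {"x":-0.28,"y":-0.12,"z":0,"ax":0,"ay":0,"az":-0.01,"claw":0},
    {"x":-0.56,"y":-0.24,"z":0,"ax":0,"ay":0,"az":-0.02,"claw":0},
    {"x":-0.82,"y":-0.35,"z":0,"ax":0,"ay":0,"az":-0.02,"claw":0},
    {"x":-0.82,"y":-0.35,"z":0,"ax":0,"ay":0,"az":-0.02,"claw":0},
    {"x":-0.82,"y":-0.35,"z":0,"ax":0,"ay":0,"az":-0.02,"claw":0},
    {"x":-0.82,"y":-0.35,"z":0,"ax":0,"ay":0,"az":-0.02,"claw":0}
  ]
}}

```text
clock: 15.12
tcp_pos: [494.0, -304.7, 318.9]
tool_rot: [-3.141, -0.001, 1.907]
contact_force: [-0.7, 0.2, 0.8]
width: 85.7
```

Run:
```python
from h import *
np.set_printoptions(precision=3,suppress=True)
o=r.observe(); print(o['clock'],o['tcp_pos'],o['tool_rot']); snap('wrist','w7.png')
im=cv2.imread('pics/w7.png')
cv2.imwrite('pics/w7c.png',cv2.resize(im[90:340,180:400],None,fx=2.4,fy=2.4,interpolation=cv2.INTER_CUBIC))
```

```text
15.1167 [ 494.014 -304.733  318.921] [-3.141 -0.001  1.907]
```

View pics/w7c.png

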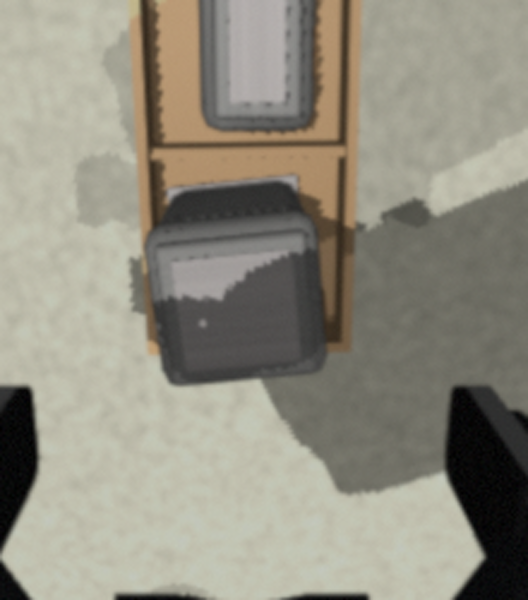

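Run:
```python
from h import *; from plan import *
np.set_printoptions(precision=1,suppress=True)
P=([494.014,-304.733,318.921],[-3.141,-.001,1.907])
q=lambda *p:np.array(p)/2.4+[180,90]
t=back(q((147,152),(345,152),(149,350),(348,350)),28,'wrist',P); a=t[:2].mean(0);b=t[2:].mean(0)
print(t,'far cell',(a+b)/2,'yaw',np.arctan2((b-a)[1],(b-a)[0]))
s=back(q((152,232),(312,214),(325,370),(170,384)),84,'wrist',P); print('S3',s,s.mean(0))
```

```text
[[ 467.9 -350.4   28. ]
 [ 443.7 -281.2   28. ]
 [ 543.3 -326.3   28. ]
 [ 516.9 -250.8   28. ]] far cell [ 493.  -302.2   28. ] yaw 0.351539677256905
S3 [[ 481.3 -337.2   84. ]
 [ 460.3 -293.9   84. ]
 [ 506.2 -271.9   84. ]
 [ 527.1 -317.    84. ]] [ 493.7 -305.    84. ]
```

The square tin is turned about 0.11 rad, with its lid centre at (237,300) in the crop. I'll match the jaws to it and grip.

>>> {"api": "jog_arm", "payload": {
  "commands": [
    {"x":0,"y":0,"z":0.25,"ax":0,"ay":0,"az":-0.05,"claw":0},
    {"x":0,"y":0,"z":0.5,"ax":0,"ay":0,"az":-0.11,"claw":0},
    {"x":0,"y":0,"z":0.7,"ax":0,"ay":0,"az":-0.11,"claw":0},
    {"x":0,"y":0,"z":0.83,"ax":0,"ay":0,"az":-0.11,"claw":0},
    {"x":0,"y":0,"z":0.93,"ax":0,"ay":0,"az":-0.11,"claw":0},
    {"x":0,"y":0,"z":0.93,"ax":0,"ay":0,"az":-0.11,"claw":0}
  ]
}}

```text
clock: 15.67
tcp_pos: [493.5, -303.5, 205.3]
tool_rot: [-3.14, -0.004, 2.023]
contact_force: [0.1, 0.7, -0.1]
width: 85.8
```

>>> {"api": "jog_arm", "payload": {
  "commands": [
    {"x":0,"y":0,"z":0,"ax":0,"ay":0,"az":0,"claw":0.15},
    {"x":0,"y":0,"z":0,"ax":0,"ay":0,"az":0,"claw":0.25},
    {"x":0,"y":0,"z":0,"ax":0,"ay":0,"az":0,"claw":0.35},
    {"x":0,"y":0,"z":0,"ax":0,"ay":0,"az":0,"claw":0.5},
    {"x":0,"y":0,"z":0,"ax":0,"ay":0,"az":0,"claw":1},
    {"x":0,"y":0,"z":0,"ax":0,"ay":0,"az":0,"claw":1},
    {"x":0,"y":0,"z":0,"ax":0,"ay":0,"az":0,"claw":1},
    {"x":0,"y":0,"z":0,"ax":0,"ay":0,"az":0,"claw":1}
  ],
  "squeeze": 50
}}

```text
clock: 16.33
tcp_pos: [494.6, -305.8, 209.7]
tool_rot: [3.14, 0.002, 2.022]
contact_force: [0.9, 1.8, 6.9]
width: 53.4
```

>>> {"api": "jog_arm", "payload": {
  "commands": [
    {"x":0,"y":0,"z":-0.08,"ax":0,"ay":0,"az":0,"claw":1},
    {"x":0,"y":0,"z":-0.2,"ax":0,"ay":0,"az":0,"claw":1},
    {"x":0,"y":0,"z":-0.4,"ax":0,"ay":0,"az":0,"claw":1},
    {"x":0,"y":0,"z":-0.6,"ax":0,"ay":0,"az":0,"claw":1},
    {"x":0,"y":0,"z":-0.78,"ax":0,"ay":0,"az":0,"claw":1},
    {"x":0,"y":0,"z":-0.9,"ax":0,"ay":0,"az":0,"claw":1},
    {"x":0,"y":0,"z":-0.93,"ax":0,"ay":0,"az":0,"claw":1}
  ]
}}

```text
clock: 16.92
tcp_pos: [494.4, -305.9, 323.4]
tool_rot: [3.14, 0.004, 2.022]
contact_force: [0.9, -0.4, -1.4]
width: 53.4
```

Run:
```python
from plan import *
p=plan([493.91,-305.34,319.5,2.0222],[(631,-94.5,319.5,1.336)],26)
```

```text
x 0.54 y 0.90 z -0.00 az 0.33 rows 5
x 0.81 y 0.66 z -0.00 az 0.33 rows 5
  at [631.3142, -94.8957, 319.5, 1.331]
```

>>> {"api": "jog_arm", "payload": {
  "commands": [
    {"x":0.07,"y":0.11,"z":0,"ax":0,"ay":0,"az":0.04,"claw":1},
    {"x":0.17,"y":0.28,"z":0,"ax":0,"ay":0,"az":0.1,"claw":1},
    {"x":0.29,"y":0.49,"z":0,"ax":0,"ay":0,"az":0.18,"claw":1},
    {"x":0.42,"y":0.7,"z":0,"ax":0,"ay":0,"az":0.26,"claw":1},
    {"x":0.54,"y":0.9,"z":0,"ax":0,"ay":0,"az":0.33,"claw":1}
  ]
}}

```text
clock: 17.33
tcp_pos: [563.2, -198.7, 318.9]
tool_rot: [-3.141, -0.001, 1.672]
contact_force: [0.1, 0.3, -2.0]
width: 53.6
```

>>> {"api": "jog_arm", "payload": {
  "commands": [
    {"x":0.17,"y":0.14,"z":0,"ax":0,"ay":0,"az":0.07,"claw":1},
    {"x":0.34,"y":0.28,"z":0,"ax":0,"ay":0,"az":0.14,"claw":1},
    {"x":0.51,"y":0.42,"z":0,"ax":0,"ay":0,"az":0.21,"claw":1},
    {"x":0.68,"y":0.55,"z":0,"ax":0,"ay":0,"az":0.28,"claw":1},
    {"x":0.77,"y":0.63,"z":0,"ax":0,"ay":0,"az":0.32,"claw":1},
    {"x":0.81,"y":0.66,"z":0,"ax":0,"ay":0,"az":0.33,"claw":1},
    {"x":0.81,"y":0.66,"z":0,"ax":0,"ay":0,"az":0.33,"claw":1},
    {"x":0.81,"y":0.66,"z":0,"ax":0,"ay":0,"az":0.33,"claw":1}
  ]
}}

```text
clock: 18.0
tcp_pos: [631.0, -95.3, 319.1]
tool_rot: [-3.141, 0.0, 1.333]
contact_force: [0.3, -0.0, -1.1]
width: 53.2
```

>>> {"api": "jog_arm", "payload": {
  "commands": [
    {"x":0,"y":0,"z":0.2,"ax":0,"ay":0,"az":0,"claw":1},
    {"x":0,"y":0,"z":0.4,"ax":0,"ay":0,"az":0,"claw":1},
    {"x":0,"y":0,"z":0.6,"ax":0,"ay":0,"az":0,"claw":1},
    {"x":0,"y":0,"z":0.68,"ax":0,"ay":0,"az":0,"claw":1},
    {"x":0,"y":0,"z":0.68,"ax":0,"ay":0,"az":0,"claw":1},
    {"x":0,"y":0,"z":0.68,"ax":0,"ay":0,"az":0,"claw":1}
  ]
}}

```text
clock: 18.5
tcp_pos: [631.0, -95.6, 238.3]
tool_rot: [-3.141, -0.0, 1.331]
contact_force: [-0.4, 0.2, -2.0]
width: 53.8
```

Run:
```python
from h import *
np.set_printoptions(precision=3,suppress=True)
o=r.observe(); print(o['clock'],o['tcp_pos'],o['tool_rot'],o['width']); snap('wrist','w8.png')
```

```text
18.5 [631.043 -95.632 238.289] [-3.141 -0.     1.331] 53.847282191791216
```

View pics/w8.png

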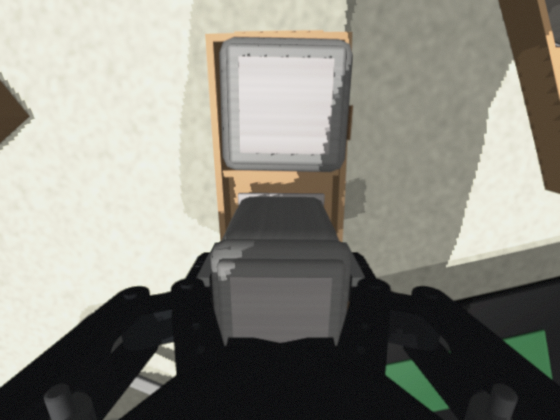

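The square tin is centred between the rims (columns 220–345, tin centre 281) and clear of the divider. Setting it down.

>>> {"api": "jog_arm", "payload": {
  "commands": [
    {"x":0,"y":0,"z":0.1,"ax":0,"ay":0,"az":0,"claw":1},
    {"x":0,"y":0,"z":0.17,"ax":0,"ay":0,"az":0,"claw":1},
    {"x":0,"y":0,"z":0.21,"ax":0,"ay":0,"az":0,"claw":1},
    {"x":0,"y":0,"z":0.23,"ax":0,"ay":0,"az":0,"claw":1},
    {"x":0,"y":0,"z":0.24,"ax":0,"ay":0,"az":0,"claw":1},
    {"x":0,"y":0,"z":0.24,"ax":0,"ay":0,"az":0,"claw":1}
  ]
}}

```text
clock: 19.05
tcp_pos: [631.4, -94.8, 209.8]
tool_rot: [3.141, 0.0, 1.331]
contact_force: [-3.2, 0.1, 4.4]
width: 53.8
```

>>> {"api": "jog_arm", "payload": {
  "commands": [
    {"x":0,"y":0,"z":0,"ax":0,"ay":0,"az":0,"claw":0.3},
    {"x":0,"y":0,"z":0,"ax":0,"ay":0,"az":0,"claw":0.2},
    {"x":0,"y":0,"z":0,"ax":0,"ay":0,"az":0,"claw":0.1},
    {"x":0,"y":0,"z":0,"ax":0,"ay":0,"az":0,"claw":0},
    {"x":0,"y":0,"z":0,"ax":0,"ay":0,"az":0,"claw":0},
    {"x":0,"y":0,"z":0,"ax":0,"ay":0,"az":0,"claw":0}
  ]
}}

```text
clock: 19.55
tcp_pos: [631.4, -94.9, 209.0]
tool_rot: [-3.142, -0.0, 1.331]
contact_force: [0.3, 0.1, -0.2]
width: 85.3
```

>>> {"api": "jog_arm", "payload": {
  "commands": [
    {"x":0,"y":0,"z":-0.25,"ax":0,"ay":0,"az":0,"claw":0},
    {"x":0,"y":0,"z":-0.5,"ax":0,"ay":0,"az":0,"claw":0},
    {"x":0,"y":0,"z":-0.75,"ax":0,"ay":0,"az":0,"claw":0},
    {"x":0,"y":0,"z":-0.92,"ax":0,"ay":0,"az":0,"claw":0},
    {"x":0,"y":0,"z":-0.92,"ax":0,"ay":0,"az":0,"claw":0}
  ]
}}

```text
clock: 19.97
tcp_pos: [632.5, -95.3, 325.3]
tool_rot: [3.134, 0.001, 1.331]
contact_force: [0.3, 0.0, 1.5]
width: 85.0
```

Run:
```python
from plan import *
p=plan([631.3,-94.9,319.5,1.331],[(474.5,316.2,319.5,1.949)],40)
```

```text
x 0.75 y -0.52 z -0.00 az -0.15 rows 3
x 0.83 y -0.40 z -0.00 az -0.15 rows 3
x 0.88 y -0.26 z -0.00 az -0.15 rows 3
x 0.91 y -0.12 z -0.00 az -0.14 rows 3
  at [474.4304, 316.5458, 319.5, 1.9488]
```

>>> {"api": "jog_arm", "payload": {
  "commands": [
    {"x":0.25,"y":-0.17,"z":0,"ax":0,"ay":0,"az":-0.05,"claw":0},
    {"x":0.5,"y":-0.35,"z":0,"ax":0,"ay":0,"az":-0.1,"claw":0},
    {"x":0.75,"y":-0.52,"z":0,"ax":0,"ay":0,"az":-0.15,"claw":0},
    {"x":0.75,"y":-0.52,"z":0,"ax":0,"ay":0,"az":-0.15,"claw":0}
  ]
}}

```text
clock: 20.3
tcp_pos: [590.1, 12.1, 319.0]
tool_rot: [-3.14, -0.002, 1.495]
contact_force: [0.7, -1.0, 0.2]
width: 85.3
```

>>> {"api": "jog_arm", "payload": {
  "commands": [
    {"x":0.28,"y":-0.13,"z":0,"ax":0,"ay":0,"az":-0.05,"claw":0},
    {"x":0.55,"y":-0.27,"z":0,"ax":0,"ay":0,"az":-0.1,"claw":0},
    {"x":0.83,"y":-0.4,"z":0,"ax":0,"ay":0,"az":-0.15,"claw":0},
    {"x":0.83,"y":-0.4,"z":0,"ax":0,"ay":0,"az":-0.15,"claw":0}
  ]
}}

```text
clock: 20.63
tcp_pos: [550.3, 115.3, 319.1]
tool_rot: [-3.14, -0.002, 1.653]
contact_force: [1.4, 0.6, -0.4]
width: 85.1
```

>>> {"api": "jog_arm", "payload": {
  "commands": [
    {"x":0.29,"y":-0.09,"z":0,"ax":0,"ay":0,"az":-0.05,"claw":0},
    {"x":0.58,"y":-0.17,"z":0,"ax":0,"ay":0,"az":-0.1,"claw":0},
    {"x":0.88,"y":-0.26,"z":0,"ax":0,"ay":0,"az":-0.15,"claw":0},
    {"x":0.88,"y":-0.26,"z":0,"ax":0,"ay":0,"az":-0.15,"claw":0}
  ]
}}

```text
clock: 20.97
tcp_pos: [511.3, 218.0, 319.1]
tool_rot: [-3.141, -0.002, 1.81]
contact_force: [0.2, 0.2, 0.0]
width: 85.9
```

>>> {"api": "jog_arm", "payload": {
  "commands": [
    {"x":0.3,"y":-0.04,"z":0,"ax":0,"ay":0,"az":-0.05,"claw":0},
    {"x":0.6,"y":-0.08,"z":0,"ax":0,"ay":0,"az":-0.1,"claw":0},
    {"x":0.91,"y":-0.12,"z":0,"ax":0,"ay":0,"az":-0.14,"claw":0},
    {"x":0.91,"y":-0.12,"z":0,"ax":0,"ay":0,"az":-0.14,"claw":0},
    {"x":0.91,"y":-0.12,"z":0,"ax":0,"ay":0,"az":-0.14,"claw":0},
    {"x":0.91,"y":-0.12,"z":0,"ax":0,"ay":0,"az":-0.14,"claw":0}
  ]
}}

```text
clock: 21.47
tcp_pos: [474.6, 316.2, 319.1]
tool_rot: [-3.141, 0.0, 1.949]
contact_force: [0.3, 0.7, -0.6]
width: 85.2
```

>>> {"api": "jog_arm", "payload": {
  "commands": [
    {"x":0,"y":0,"z":0.25,"ax":0,"ay":0,"az":0,"claw":0},
    {"x":0,"y":0,"z":0.5,"ax":0,"ay":0,"az":0,"claw":0},
    {"x":0,"y":0,"z":0.7,"ax":0,"ay":0,"az":0,"claw":0},
    {"x":0,"y":0,"z":0.82,"ax":0,"ay":0,"az":0,"claw":0},
    {"x":0,"y":0,"z":0.9,"ax":0,"ay":0,"az":0,"claw":0},
    {"x":0,"y":0,"z":0.9,"ax":0,"ay":0,"az":0,"claw":0}
  ]
}}

```text
clock: 21.97
tcp_pos: [474.3, 315.0, 209.2]
tool_rot: [-3.138, 0.0, 1.947]
contact_force: [-0.5, -0.2, 0.1]
width: 85.4
```

>>> {"api": "jog_arm", "payload": {
  "commands": [
    {"x":0,"y":0,"z":0,"ax":0,"ay":0,"az":0,"claw":0.3},
    {"x":0,"y":0,"z":0,"ax":0,"ay":0,"az":0,"claw":0.4},
    {"x":0,"y":0,"z":0,"ax":0,"ay":0,"az":0,"claw":0.5},
    {"x":0,"y":0,"z":0,"ax":0,"ay":0,"az":0,"claw":0.6},
    {"x":0,"y":0,"z":0,"ax":0,"ay":0,"az":0,"claw":1},
    {"x":0,"y":0,"z":0,"ax":0,"ay":0,"az":0,"claw":1},
    {"x":0,"y":0,"z":0,"ax":0,"ay":0,"az":0,"claw":1},
    {"x":0,"y":0,"z":0,"ax":0,"ay":0,"az":0,"claw":1}
  ],
  "squeeze": 50
}}

```text
clock: 22.63
tcp_pos: [475.0, 316.8, 212.8]
tool_rot: [3.139, 0.0, 1.949]
contact_force: [-0.1, -0.5, 5.8]
width: 33.3
```

>>> {"api": "jog_arm", "payload": {
  "commands": [
    {"x":0,"y":0,"z":-0.08,"ax":0,"ay":0,"az":0,"claw":1},
    {"x":0,"y":0,"z":-0.2,"ax":0,"ay":0,"az":0,"claw":1},
    {"x":0,"y":0,"z":-0.4,"ax":0,"ay":0,"az":0,"claw":1},
    {"x":0,"y":0,"z":-0.6,"ax":0,"ay":0,"az":0,"claw":1},
    {"x":0,"y":0,"z":-0.78,"ax":0,"ay":0,"az":0,"claw":1},
    {"x":0,"y":0,"z":-0.88,"ax":0,"ay":0,"az":0,"claw":1},
    {"x":0,"y":0,"z":-0.9,"ax":0,"ay":0,"az":0,"claw":1}
  ]
}}

```text
clock: 23.22
tcp_pos: [475.0, 316.8, 322.5]
tool_rot: [3.138, 0.0, 1.949]
contact_force: [-0.2, 0.9, -0.8]
width: 33.4
```

Run:
```python
from plan import *
p=plan([474.43,316.55,319.5,1.9488],[(493.3,-303,319.5,1.915)],26)
```

```text
x -0.97 y -0.35 z -0.00 az 0.01 rows 5
x -0.98 y -0.34 z -0.00 az 0.01 rows 5
x -0.98 y -0.33 z -0.00 az 0.00 rows 5
x -0.98 y -0.33 z -0.00 az 0.01 rows 5
x -0.98 y -0.33 z -0.00 az 0.00 rows 5
  at [493.2392, -303.6462, 319.5, 1.9174]
```

>>> {"api": "jog_arm", "payload": {
  "commands": [
    {"x":-0.12,"y":-0.04,"z":0,"ax":0,"ay":0,"az":0,"claw":1},
    {"x":-0.3,"y":-0.11,"z":0,"ax":0,"ay":0,"az":0,"claw":1},
    {"x":-0.52,"y":-0.19,"z":0,"ax":0,"ay":0,"az":0.01,"claw":1},
    {"x":-0.75,"y":-0.27,"z":0,"ax":0,"ay":0,"az":0.01,"claw":1},
    {"x":-0.97,"y":-0.35,"z":0,"ax":0,"ay":0,"az":0.01,"claw":1}
  ]
}}

```text
clock: 23.63
tcp_pos: [477.9, 191.7, 318.0]
tool_rot: [-3.14, -0.0, 1.939]
contact_force: [0.1, -0.0, -0.8]
width: 33.6
```

>>> {"api": "jog_arm", "payload": {
  "commands": [
    {"x":-0.25,"y":-0.08,"z":0,"ax":0,"ay":0,"az":0,"claw":1},
    {"x":-0.5,"y":-0.17,"z":0,"ax":0,"ay":0,"az":0.01,"claw":1},
    {"x":-0.75,"y":-0.26,"z":0,"ax":0,"ay":0,"az":0.01,"claw":1},
    {"x":-0.98,"y":-0.34,"z":0,"ax":0,"ay":0,"az":0.01,"claw":1}
  ]
}}

```text
clock: 23.97
tcp_pos: [482.0, 66.9, 318.2]
tool_rot: [-3.14, -0.001, 1.928]
contact_force: [0.4, -0.5, -1.0]
width: 33.1
```

>>> {"api": "jog_arm", "payload": {
  "commands": [
    {"x":-0.25,"y":-0.08,"z":0,"ax":0,"ay":0,"az":0,"claw":1},
    {"x":-0.5,"y":-0.17,"z":0,"ax":0,"ay":0,"az":0,"claw":1},
    {"x":-0.75,"y":-0.25,"z":0,"ax":0,"ay":0,"az":0,"claw":1},
    {"x":-0.98,"y":-0.33,"z":0,"ax":0,"ay":0,"az":0,"claw":1}
  ]
}}

```text
clock: 24.3
tcp_pos: [486.1, -57.2, 318.2]
tool_rot: [-3.141, -0.001, 1.928]
contact_force: [0.7, 0.0, -1.2]
width: 33.7
```

>>> {"api": "jog_arm", "payload": {
  "commands": [
    {"x":-0.25,"y":-0.08,"z":0,"ax":0,"ay":0,"az":0,"claw":1},
    {"x":-0.5,"y":-0.17,"z":0,"ax":0,"ay":0,"az":0.01,"claw":1},
    {"x":-0.75,"y":-0.25,"z":0,"ax":0,"ay":0,"az":0.01,"claw":1},
    {"x":-0.98,"y":-0.33,"z":0,"ax":0,"ay":0,"az":0.01,"claw":1}
  ]
}}

```text
clock: 24.63
tcp_pos: [490.1, -181.2, 318.1]
tool_rot: [-3.141, -0.001, 1.917]
contact_force: [0.1, 0.4, -0.8]
width: 33.2
```

>>> {"api": "jog_arm", "payload": {
  "commands": [
    {"x":-0.24,"y":-0.08,"z":0,"ax":0,"ay":0,"az":0,"claw":1},
    {"x":-0.46,"y":-0.15,"z":0,"ax":0,"ay":0,"az":0,"claw":1},
    {"x":-0.66,"y":-0.22,"z":0,"ax":0,"ay":0,"az":0,"claw":1},
    {"x":-0.82,"y":-0.28,"z":0,"ax":0,"ay":0,"az":0,"claw":1},
    {"x":-0.94,"y":-0.32,"z":0,"ax":0,"ay":0,"az":0,"claw":1},
    {"x":-0.98,"y":-0.33,"z":0,"ax":0,"ay":0,"az":0,"claw":1},
    {"x":-0.98,"y":-0.33,"z":0,"ax":0,"ay":0,"az":0,"claw":1}
  ]
}}

```text
clock: 25.22
tcp_pos: [493.2, -304.2, 318.6]
tool_rot: [-3.141, -0.001, 1.916]
contact_force: [0.6, -0.1, -1.1]
width: 33.4
```

>>> {"api": "jog_arm", "payload": {
  "commands": [
    {"x":0,"y":0,"z":0.2,"ax":0,"ay":0,"az":0,"claw":1},
    {"x":0,"y":0,"z":0.4,"ax":0,"ay":0,"az":0,"claw":1},
    {"x":0,"y":0,"z":0.58,"ax":0,"ay":0,"az":0,"claw":1},
    {"x":0,"y":0,"z":0.65,"ax":0,"ay":0,"az":0,"claw":1},
    {"x":0,"y":0,"z":0.65,"ax":0,"ay":0,"az":0,"claw":1},
    {"x":0,"y":0,"z":0.65,"ax":0,"ay":0,"az":0,"claw":1}
  ]
}}

```text
clock: 25.72
tcp_pos: [493.5, -302.9, 242.0]
tool_rot: [3.142, -0.0, 1.918]
contact_force: [0.6, -0.3, -1.5]
width: 33.3
```

Run:
```python
from h import *
np.set_printoptions(precision=3,suppress=True)
o=r.observe(); print(o['clock'],o['tcp_pos'],o['tool_rot'],o['width']); snap('wrist','w9.png')
```

```text
25.7167 [ 493.535 -302.915  241.976] [ 3.142 -0.     1.918] 33.34187352721304
```

View pics/w9.png

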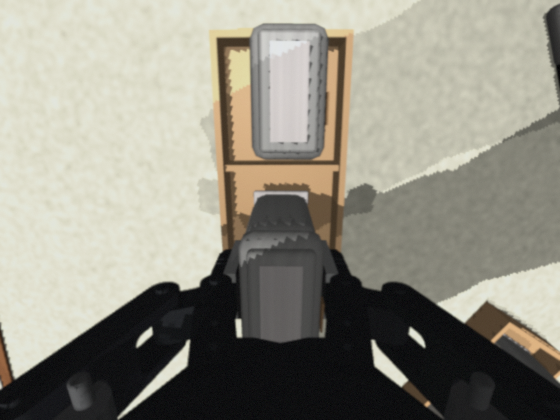

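The oblong is centred over the far cell (rim columns 220–345, tin centre 281). Setting it down and backing off.

>>> {"api": "jog_arm", "payload": {
  "commands": [
    {"x":0,"y":0,"z":0.1,"ax":0,"ay":0,"az":0,"claw":1},
    {"x":0,"y":0,"z":0.19,"ax":0,"ay":0,"az":0,"claw":1},
    {"x":0,"y":0,"z":0.24,"ax":0,"ay":0,"az":0,"claw":1},
    {"x":0,"y":0,"z":0.26,"ax":0,"ay":0,"az":0,"claw":1},
    {"x":0,"y":0,"z":0.275,"ax":0,"ay":0,"az":0,"claw":1},
    {"x":0,"y":0,"z":0.275,"ax":0,"ay":0,"az":0,"claw":1},
    {"x":0,"y":0,"z":0.275,"ax":0,"ay":0,"az":0,"claw":1}
  ]
}}

```text
clock: 26.35
tcp_pos: [493.3, -303.7, 208.8]
tool_rot: [3.141, 0.0, 1.917]
contact_force: [-2.0, 0.9, 3.4]
width: 33.5
```

>>> {"api": "jog_arm", "payload": {
  "commands": [
    {"x":0,"y":0,"z":0,"ax":0,"ay":0,"az":0,"claw":0.5},
    {"x":0,"y":0,"z":0,"ax":0,"ay":0,"az":0,"claw":0.4},
    {"x":0,"y":0,"z":0,"ax":0,"ay":0,"az":0,"claw":0.2},
    {"x":0,"y":0,"z":0,"ax":0,"ay":0,"az":0,"claw":0},
    {"x":0,"y":0,"z":0,"ax":0,"ay":0,"az":0,"claw":0},
    {"x":0,"y":0,"z":0,"ax":0,"ay":0,"az":0,"claw":0}
  ]
}}

```text
clock: 26.85
tcp_pos: [493.3, -303.7, 208.5]
tool_rot: [3.141, -0.0, 1.917]
contact_force: [0.3, 0.4, -0.2]
width: 85.1
```

>>> {"api": "jog_arm", "payload": {
  "commands": [
    {"x":0,"y":0,"z":-0.25,"ax":0,"ay":0,"az":0,"claw":0},
    {"x":0,"y":0,"z":-0.5,"ax":0,"ay":0,"az":0,"claw":0},
    {"x":0,"y":0,"z":-0.75,"ax":0,"ay":0,"az":0,"claw":0},
    {"x":0,"y":0,"z":-1,"ax":0,"ay":0,"az":0,"claw":0},
    {"x":0,"y":0,"z":-1,"ax":0,"ay":0,"az":0,"claw":0}
  ]
}}

```text
clock: 27.27
tcp_pos: [494.4, -304.6, 335.3]
tool_rot: [3.138, 0.008, 1.917]
contact_force: [0.7, 0.2, 0.5]
width: 85.0
```

>>> {"api": "jog_arm", "payload": {
  "commands": [
    {"x":-0.3,"y":-0.1,"z":-0.1,"ax":0,"ay":0,"az":0,"claw":0},
    {"x":-0.6,"y":-0.2,"z":-0.2,"ax":0,"ay":0,"az":0,"claw":0},
    {"x":-1,"y":-0.4,"z":-0.3,"ax":0,"ay":0,"az":0,"claw":0},
    {"x":-1,"y":-0.4,"z":-0.3,"ax":0,"ay":0,"az":0,"claw":0}
  ]
}}

```text
clock: 27.6
tcp_pos: [488.0, -437.4, 365.4]
tool_rot: [-3.142, 0.003, 1.915]
contact_force: [0.3, -0.3, 0.1]
width: 85.5
```

>>> {"api": "jog_arm", "payload": {
  "commands": [
    {"x":-0.3,"y":-0.2,"z":0,"ax":0,"ay":0,"az":0,"claw":0},
    {"x":-0.6,"y":-0.4,"z":0,"ax":0,"ay":0,"az":0,"claw":0},
    {"x":-0.9,"y":-0.5,"z":0,"ax":0,"ay":0,"az":0,"claw":0},
    {"x":-0.9,"y":-0.5,"z":0,"ax":0,"ay":0,"az":0,"claw":0},
    {"x":-0.9,"y":-0.5,"z":0,"ax":0,"ay":0,"az":0,"claw":0}
  ]
}}

```text
clock: 28.02
tcp_pos: [468.3, -557.2, 361.1]
tool_rot: [-3.141, -0.004, 1.915]
contact_force: [0.0, 0.0, -0.3]
width: 85.5
```

Run:
```python
from h import *
a=snap('top','t9.png'); 
b=snap('scene','s9.png')
for n in ['square_1','round_1','oblong_1']:
    print(n,[(np.round(d['point'],0).tolist(),round(d['conf'],2)) for d in boxes_of(n,'top')])
A=cv2.resize(a[138:274,190:450],(800,418),interpolation=cv2.INTER_CUBIC); cv2.imwrite('pics/t9c.png',cv2.convertScaleAbs(A[:,:,::-1],alpha=1.4))
print(r.observe()['clock'],r.observe()['tcp_pos'])
```

```text
square_1 [([558.0, -72.0, 89.0], 0.94), ([630.0, -91.0, 90.0], 0.83)]
round_1 [([531.0, 115.0, 76.0], 0.95), ([606.0, 125.0, 72.0], 0.85), ([495.0, -296.0, 78.0], 0.53)]
oblong_1 [([418.0, -317.0, 77.0], 0.76), ([494.0, -295.0, 78.0], 0.66)]
28.2667 [ 469.72876565 -553.58474385  365.79385844]
```

View pics/t9c.png

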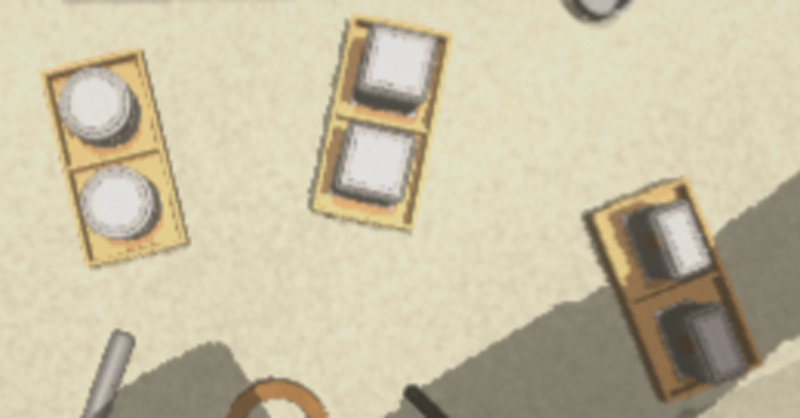

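View pics/s9.png

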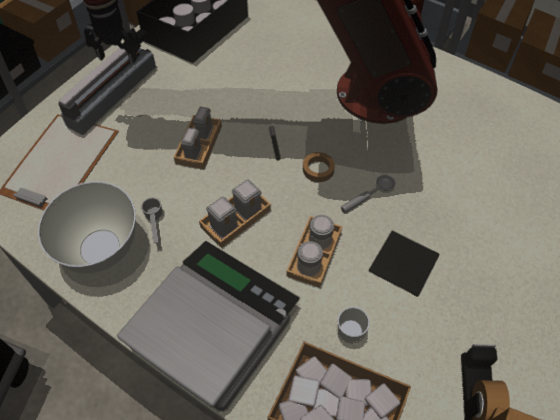

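The last pictures show two rounds in the left tray (crop 97,103 and 118,203) and two squares in the middle tray (395,62 and 375,160). The right tray holds two oblongs (682,240 and 712,340). All stand upright in their cells, the mat is empty and the gripper is clear, so I'm handing in.

```bash
python3 -c "
from h import *
print(workorder.sign_off())"
```

```text
the job is handed in; nothing more can be done
None
```

All three trays now hold a matching pair, and the job was handed in at about 28 s of the 128 s allowed.

**Moves:**
1. An oblong went from the left tray to the mat.
2. A round went from the middle tray to the left tray.
3. A square went from the right tray to the middle tray.
4. The parked oblong went from the mat to the right tray.

**Last checks:** The final top and scene pictures show two rounds in the left tray, two squares in the middle tray and two oblongs in the right tray. Each tin stands upright in its own cell, the mat is empty and the gripper is open and well clear. The wrist force was about 10 N at most in the readings after each move.

**What failed or disagreed:**
- My first four move calls were refused because the rows left out some fields. The arm did not move.
- The wrist and top cameras disagreed by about 4 mm on the position of the left tray. I aimed roughly between the two, which the cell clearance easily covered.
- In the last check the network also reported a "round" at the moved oblong's position, with low confidence (0.53). The picture and the oblong detection there (0.66) show it is an oblong.

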